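# Put the mixing palette into the steriliser

### The arm

A 6-joint arm with a two-finger parallel gripper is mounted at the origin on the work surface. World frame = base frame: x ahead of the robot, y to its left, z up, the work surface at z = 0. Lengths are in m, angles in degrees, forces in N, time in s.
With the tool pointing down it reaches from about 0.4 to 0.825 m from the base axis. Payload 7 kg.
Tool frame: the origin (TCP) lies on the front face of the gripper's body, between the roots of the fingers; the fingertips stand 66 mm ahead of it and the grasp point (between the pads) lies 47 mm ahead of it; z points along the fingers, y is the line along which they close (so a half turn about z gives the same grasp; the last joint's range is limited). The gripper opens to 88 mm and grips with 3 to 60 N. Pads are 19 mm wide; open, the fingers measure 130 mm over their backs; the gripper's body (78 mm by 193 mm) begins 47 mm behind the grasp point.
Start: joints at [-52.592, 20.546, 0.682, 0, -70.136, -16.507], TCP at [0.241, -0.631, 0.292] pointing down, gripper open.
Joint ranges: [-176.03, 176.03], [-82.01, 121.73], [-58.28, 71.71], [-173.87, 95.51], [-174.79, -0.11], [-173.66, 173.66]. Speed limits (degrees/s): [136.94, 136.94, 172.46, 180, 180, 180].

### API

Orientations are given as [roll, pitch, yaw] about the fixed x, y, z axes, in that order (R = Rz(yaw) Ry(pitch) Rx(roll)).
In Python, from plant import ctrl gives the robot as it stands.
- The arm moves only by the tool send_rows, never from a script. Its argument "deltas" is a list of rows, each a list of 2 entries, a list of its own where there are three numbers: the shift along the tool's x, y, z each as a share of 800 mm, from -1 to 1, then the turn about the tool's z as a share of 90 degrees, from -1 to 1. A call has exactly 5 rows; each row is the pose to reach, as a shift and turn from the pose commanded when the call began, along the tool's axes at that moment; what a row does not reach only later rows make up. A row lasts 1/12 s, in which the tool goes at most 41.7 mm and 7.16 degrees, less where a joint would pass 70% of its speed; a pose out of reach is approached as far as the arm can. A call with a number of a shift or a turn outside -1 to 1 is refused whole. A call with a gripper value outside its range is refused whole. "gripper" is the opening, from 0 (shut) to 1 (fully open), set as the call begins (left out, the last holds). The fingers move at their own pace and stop on an object; the grip force is fixed at half the most. Time passes only in rows, so rows that repeat a pose let the fingers close, or fill a call up. It gives the time, the measured TCP pose, the force, the opening and the grip force at its end, in the units of the state.
- ctrl.get_obs(): the state, without advancing time (a new reading comes with each control period).
- ctrl.snapshot(name): name is "scene" or "top"; returns a dict with "color" (384x512x3 uint8, red, green, blue), "vertical_fov" (degrees; the focal length in pixels is half the picture's height over the tangent of half this angle, whatever the lens; pixels are square), "cx", "cy" (the principal point, pixels), "k1" (the pictures are not rectified: a ray, as slopes to the right and down, at radius r is drawn at 1 + k1 r^2 times it, then the intrinsics apply), "rvec" (rotation vector, rad) and "tvec" (3), from world to camera coordinates, as OpenCV has them. Camera axes: x right, y down, z forward; pixel columns grow to the right and rows downward; lengths in m; the calibration is good to about 2 mm. A picture is of the moment at which its call begins. There is no depth.
- ctrl.close_job(): hands the job in; it is judged then, once.
Trained networks look in a picture, given as the dict that the camera call returned (one of the last four; its "shot" number tells which), for a name from the list of things; names that differ only in an ending like _2 or _b are one class to them, and where a whole thing is asked for, a point or a joint stands for the part that bears it (a point fixed in the world has none). Each returns a list of dicts, best first, with "conf" (0 to 1); they miss things now and then, are a little off and sometimes report something else, mostly with a low value. They report only what shows in the picture. A call takes as long as a camera call. They do not tell look-alikes from the thing itself.
- ctrl.boxes_of(picture, thing): "xy" ([column, row] as shares, 0 to 1, of the picture: columns of its width, rows of its height, amid what is visible of it).
- ctrl.cut_out(picture, thing): "pixels" (384x512 bool, what is visible of it) and "xy" ([column, row] as shares, 0 to 1, of the picture: columns of its width, rows of its height, amid what is visible of it).
The state is a dict: "clock": time; "joint_pos": joint angles; "qvel": joint speeds; "tau": joint torques, N m; "tool_pos": TCP position; "orientation": TCP orientation; "force": force on the tool from outside, world axes, zero at the start; "moment": the same for the moment, N m; "opening": finger opening in m; "gripper_force": force on a finger pad.
Only numpy, scipy, OpenCV 4.12 (cv2) and the standard library are available. Lean on these libraries where they do the work, as an engineer would, in place of code of your own. Each camera call takes 0.05 s, during which the arm holds its last target. There are 200 camera calls.

### The job

The thin metal mixing palette lies flat on the black drawer riser, where it cannot be gripped. Press lightly on it and slide it towards the front of the riser until about a third of its length sticks out over the edge while it still lies flat, then take it by the overhanging end and lift it off level. Slide it level into the slot of the white steriliser and gently push it fully home against the stop inside, then let go, leaving everything else where it stands.

Things in the scene. Friction and masses are not known exactly. Their poses are not given: they have to be found in the camera images.
- palette: bare aluminium plate 150 mm long (x) x 60 wide (y) x 3 thick, 50 to 110 g, dark dot near its far (+x) end. Origin at the centre of its underside, z up. Starts on the riser's top, within 0.03 rad of its x, near end 15 to 23 mm behind the front edge. Too thin to pick off a surface; where it overhangs, its long sides can be gripped from above. Pressing 5 to 8 N with a fingertip on its far half drags it along
- riser: fixed black drawer riser 180 mm deep (x) x 84 wide (y); its height varies: the flat top is 55 to 70 mm above the table. Origin 70 mm below the centre of the top; x from front to back, z up; front faces the robot (-x) within 0.25 rad. Lips 8 mm high, 7 thick along both sides and back of the top leave a bed 68 mm wide, open at the front. Drawer pulls on the front stick out 7 mm, for show only
- riser_edge (a point): middle of the front edge of the riser's top, 55 to 70 mm above the table, 90 mm in front of the riser's origin and 70 above it; axes as the riser's. More than 15 N on the palette against the riser is too hard; touch down slowly (about 5 mm/s), as the measured heights can be 3 mm out
- steriliser: fixed white steriliser with a clear roof, 150 mm deep (x) x 110 wide (y) x 91 high. Origin at the centre of its underside; x from front to back, z up; front faces the robot (-x) within 0.25 rad. A level slot opens in its front: floor 60 mm above the table, 11 high, 70 wide, about 77 at the mouth, 90 deep to a solid stop
- slot_mouth (a point): middle of the slot floor's front edge, in the plane of the steriliser's front, 60 mm above the table; axes as the steriliser's. The stop is 90 mm further along x and takes up to 15 N. The palette, pushed home, sticks out 60 mm and stays lying on the slot floor when let go
- compact: round black powder compact, 44 mm across, 18 mm high, lying between the riser and the steriliser; loose, not to be disturbed. Origin at the centre of its underside
- tin: small steel tin, 40 mm across, 32 mm high, on the rear of the steriliser's roof; loose, not to be disturbed. Origin at the centre of its underside
- brush: make-up brush about 165 mm long and up to 22 mm thick lying on the table near the robot; loose, not to be disturbed. Origin under its middle, x along it
- pump: black bottle with a white cap, 48 mm across, 150 mm high; loose, not to be disturbed. Origin at the centre of its underside
- spray: clear bottle with a grey cap, 56 mm across, 190 mm high; loose, not to be disturbed. Origin at the centre of its underside
- organiser: open red divided box, 120 x 150 x 45 mm; loose, not to be disturbed. Origin at the centre of its underside
- cup: black cup with applicators in it, 72 mm across, about 130 mm high in all; loose, not to be disturbed. Origin at the centre of its underside
Mind the look-alikes: they are no part of the job. Leave any brown or green look-alike of the palette alone. Leave any turquoise look-alike of the steriliser alone.

How it is judged (in metres and radians):
On the way, in this order (a step that is already met when the one before it is completed fails the run):
1. the palette lies flat on the riser with 30 to 68 mm of its length overhanging the front edge (x of palette in the frame of riser_edge between 0.007 and 0.045 m and z of palette in the frame of riser_edge between -0.003 and 0.003 m and angle between palette's own z axis and vertical below 0.05 rad), for 0.2 s.
2. the palette is lifted off the riser, held level within 0.3 rad (z of palette in the frame of riser_edge above 0.012 m and angle between palette's own z axis and vertical below 0.3 rad and contact force between palette and the fingers above 1 N), for 0.1 s.
At the end, for the whole second after the job is handed in: the palette lies flat (within 0.06 rad) on the floor of the steriliser's slot, its inner end within 3 mm of the stop, let go and at rest (x of palette in the frame of slot_mouth between 0.012 and 0.019 m and y of palette in the frame of slot_mouth between -0.009 and 0.009 m and z of palette in the frame of slot_mouth between -0.004 and 0.004 m and angle between palette's own z axis and vertical below 0.06 rad and linear speed of palette below 0.01 m/s and angular speed of palette below 0.1 rad/s); the robot touches nothing.
It fails at once if the palette is pressed onto the riser with more than 15 N (contact force between palette and riser above 15 N).
It fails at once if the palette bears on the steriliser with more than 15 N (contact force between palette and steriliser above 15 N).
It fails at once if the palette is dropped or tips steeply (height (world z) of palette below 0.035 m or angle between palette's own z axis and vertical above 0.5 rad).
It fails at once if a bystander (compact, tin, brush, pump, spray, organiser or cup) is moved more than 20 mm or tipped over (distance of any of compact, tin, brush, pump, spray, organiser, cup from where it was at the start of the episode above 0.02 m or angle between any of compact, tin, pump, spray, organiser, cup's own z axis and vertical above 0.5 rad).
It also fails if it takes over 64 s, if anything falls off the work surface, if the arm or the gripper's body presses on something with over 40 N, if the wrist force passes 120 N, or if a joint passes its speed limit or range.

## Working session

There is one attempt and no reset: what is moved stays moved. The work goes in short steps, Python scripts to look and compute and a tool call to move; the robot and the scene stay as the last step left them, time stands still between calls to the robot, and variables do not carry over. Pictures are saved under pics/ and viewed, at most 10 in all, crops included, and the job is handed in when it is done.

Besides the shell and the picture viewer there is one more tool, called after ">>>" by a JSON object that holds its "name" and its "arguments", one argument or row to a line. send_rows: Moves the arm, as the interface text tells. Shift numbers are shares of 800 mm and turn numbers shares of 90 degrees, none past 1 either way. Its arguments: {"type":"object","properties":{"deltas":{"type":"array","items":{"type":"array"}},"gripper":{"type":"number"}},"required":["deltas"]}

```bash
mkdir -p pics; ls; cat > h.py <<'E'
import numpy as np, cv2
from plant import ctrl
def cam(p):
    f=p["color"].shape[0]/2/np.tan(np.radians(p["vertical_fov"])/2)
    R,_=cv2.Rodrigues(np.array(p["rvec"],float)); t=np.array(p["tvec"],float).ravel()
    K=np.array([[f,0,p["cx"]],[0,f,p["cy"]],[0,0,1]]); return K,R,t,p["k1"]
def ray(p,uv):
    K,R,t,k1=cam(p)
    # distortion: xd = x(1+k1 r^2)
    q=cv2.undistortPoints(np.array(uv,float).reshape(-1,1,2),K,np.array([k1,0,0,0.])).reshape(-1,2)
    d=np.c_[q,np.ones(len(q))]@R; return -R.T@t,d
def onz(p,uv,z):
    c,d=ray(p,uv); s=(z-c[2])/d[:,2]; return c+s[:,None]*d
def proj(p,X):
    K,R,t,k1=cam(p)
    return cv2.projectPoints(np.array(X,float).reshape(-1,3),np.array(p["rvec"],float),t,K,np.array([k1,0,0,0.]))[0].reshape(-1,2)
def save(p,n): cv2.imwrite("pics/"+n,p["color"][:,:,::-1])
E
python3 - <<'E'
from h import *
for n in("scene","top"):
    p=ctrl.snapshot(n); save(p,n+"0.png"); print(n,cam(p)[0][0,0],-cam(p)[1].T@cam(p)[2],p["k1"])
    for th in "palette riser steriliser compact tin brush pump spray organiser cup".split():
        print(th,[(round(b["conf"],2),np.round(np.array(b["xy"])*[512,384],0).tolist(),np.round(onz(p,np.array(b["xy"])*[512,384],0.06)[0,:2],3).tolist()) for b in ctrl.boxes_of(p,th)])
print(ctrl.get_obs())
E
```

```text
pics
scene 400.2393493250707 [ 0.93684474 -0.51084622  0.8071875 ] -0.0015300756720655693
palette [(0.84, [272.0, 286.0], [0.646, -0.151]), (0.62, [199.0, 235.0], [0.426, -0.161]), (0.56, [114.0, 257.0], [0.33, -0.331])]
riser [(0.82, [268.0, 305.0], [0.669, -0.189])]
steriliser [(0.95, [281.0, 115.0], [0.252, 0.356]), (0.56, [332.0, 205.0], [0.609, 0.13])]
compact [(0.73, [323.0, 262.0], [0.691, -0.027])]
tin [(0.8, [352.0, 190.0], [0.617, 0.21])]
brush [(0.63, [259.0, 193.0], [0.441, 0.038]), (0.23, [335.0, 144.0], [0.471, 0.344])]
pump [(0.6, [372.0, 165.0], [0.604, 0.333]), (0.57, [192.0, 334.0], [0.599, -0.336])]
spray [(0.82, [190.0, 335.0], [0.599, -0.34])]
organiser [(0.59, [332.0, 143.0], [0.463, 0.34])]
cup [(0.82, [129.0, 309.0], [0.463, -0.385])]
top 412.28273694324787 [ 4.08941928e-01 -8.30898819e-04  1.17513501e+00] 0.02443826316718798
palette [(0.94, [383.0, 264.0], [0.289, -0.304]), (0.89, [317.0, 227.0], [0.39, -0.132]), (0.3, [240.0, 222.0], [0.407, 0.073])]
riser [(0.66, [306.0, 144.0], [0.614, -0.109])]
steriliser [(0.66, [132.0, 293.0], [0.221, 0.366]), (0.59, [2
[... 499 characters left out ...]
7.0], [0.465, -0.385])]
{'clock': 1.1, 'joint_pos': array([-5.25926607e+01,  2.05451657e+01,  6.80810361e-01,  5.03531646e-04,
       -7.01367321e+01, -1.65051262e+01]), 'qvel': array([ 0.01556287, -0.11193164,  0.02454311, -0.03500587, -0.06375408,
       -0.14909212]), 'tau': array([ 3.61923949e-04, -5.82399309e+01,  2.93300986e+01,  7.00262100e+00,
        1.23184963e-02, -3.61135676e-05]), 'tool_pos': array([ 0.24076671, -0.63056226,  0.29216758]), 'orientation': array([ 1.79999092e+02, -7.62997328e-04, -1.59097616e+02]), 'force': array([-0.23811367, -0.36255903,  0.68108184]), 'moment': array([ 0.00015024,  0.04332313, -0.01917039]), 'gripper_force': 0.0, 'opening': 0.08740937132211861}
```

```bash
python3 -c "
import cv2
for n in('scene','top'):
    i=cv2.imread(f'pics/{n}0.png'); cv2.imwrite(f'pics/{n}0b.png',cv2.resize(i,(800,600)))"
```

```text
(no output)
```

View pics/scene0b.png

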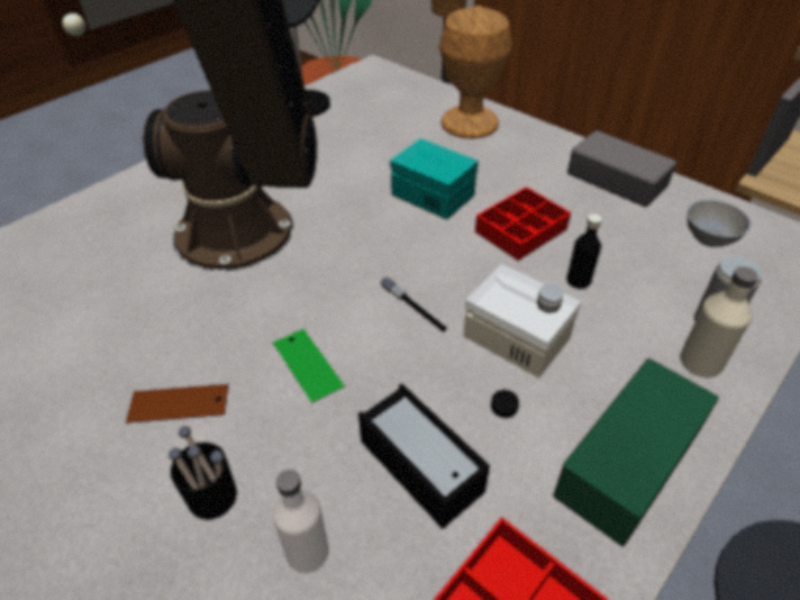

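View pics/top0b.png

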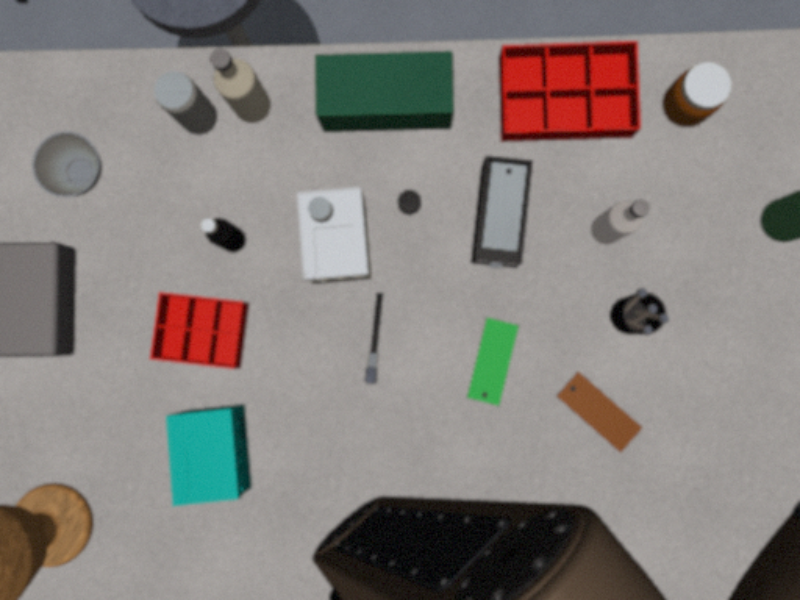

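The scene view shows the aluminium palette on the black riser near (272,286) in native pixels, with the white steriliser and its tin at (333,205). In the top view they are at (318,135) and (213,150). The brown and green plates and the turquoise box are the look-alikes.

```bash
cat > fit.py <<'E'
from h import *
from scipy.optimize import minimize
def boxpts(x,y,yaw,L,W,z0,z1):
    c,s=np.cos(yaw),np.sin(yaw)
    return np.array([[x+c*a-s*b,y+s*a+c*b,z] for a in(-L/2,L/2) for b in(-W/2,W/2) for z in(z0,z1)])
def sil(p,X):
    h=cv2.convexHull(proj(p,X).astype(np.float32)).reshape(-1,2)
    m=np.zeros((384*4,512*4),np.uint8); cv2.fillConvexPoly(m,np.round(((h+.5)*4-.5)*16).astype(np.int32),255,shift=4)
    return cv2.resize(m,(512,384),interpolation=cv2.INTER_AREA)/255.
def fit(views,model,x0,step):
    def cost(v):
        return sum(np.abs(sil(p,model(v))-m).sum()/m.sum() for p,m in views)
    best=None
    for k in range(3):
        sx=np.vstack([x0]+[np.array(x0)+np.eye(len(x0))[i]*step[i]*(1 if k%2==0 else -1) for i in range(len(x0))])
        r=minimize(cost,x0,method="Nelder-Mead",options=dict(initial_simplex=sx,xatol=1e-5,fatol=1e-6,maxiter=300)); x0=r.x
    return r.x,r.fun
def pick(p,th,at):
    c=[b for b in ctrl.cut_out(p,th)]
    c=[b for b in c if np.hypot(*(np.array(b["xy"])*[512,384]-at))<25]
    return c[0]["pixels"] if c else None
E
python3 - <<'E'
from fit import *
at={"scene":dict(palette=(272,286),riser=(268,305),steriliser=(332,205)),"top":dict(palette=(321,133),riser=(321,135),steriliser=(212,152))}
ps={};M={}
for n in at:
    p=ps[n]=ctrl.snapshot(n)
    for th in at[n]: M[n,th]=pick(p,th,at[n][th]); print(n,th,None if M[n,th] is None else M[n,th].sum())
import pickle; pickle.dump((ps,M),open("d.pkl","wb"))
# colour palette masks within the neighbourhood
for n,(u,v) in {"scene":(272,286),"top":(321,133)}.items():
    g=cv2.cvtColor(ps[n]["color"],cv2.COLOR_RGB2GRAY); lab=cv2.connectedComponents((g>100).astype(np.uint8))[1]
    pm=lab==lab[v-6,u]; M[n,"pc"]=pm; print(n,g[v-6,u],pm.sum())
def run(keys,model,x0,step,ns=("scene","top")):
    for k in keys:
        vs=[(ps[n],M[n,k].astype(float)) for n in ns if M[n,k] is not None]
        if vs: print(k,len(vs),fit(vs,model,x0,step))
run(["palette","pc"],lambda v:boxpts(v[0],v[1],v[2],.15,.06,v[3],v[3]+.003),[.61,-.125,-.05,.063],[.01,.01,.05,.005])
run(["riser"],lambda v:boxpts(v[0],v[1],v[2],.18,.084,0,v[3]+.008),[.61,-.125,-.05,.063],[.01,.01,.05,.005])
run(["steriliser"],lambda v:boxpts(v[0],v[1],v[2],.15,.11,0,.091),[.6,.14,.05],[.01,.01,.05])
vis=ps["scene"]["color"][:,:,::-1].copy(); vt=ps["top"]["color"][:,:,::-1].copy()
for im,n in((vis,"scene"),(vt,"top")):
    for k,c in(("pc",(255,0,0)),("riser",(0,0,255)),("steriliser",(0,160,0))):
        if M[n,k] is not None: cv2.drawContours(im,cv2.findContours(M[n,k].astype(np.uint8),0,2)[0],-1,c,1)
o=np.hstack([cv2.resize(vis[150:340,215:385],None,fx=2.3,fy=2.3),cv2.resize(vt[90:190,180:350],None,fx=2.3,fy=2.3)[:,:].repeat(1,0) if 0 else cv2.copyMakeBorder(cv2.resize(vt[90:190,180:350],None,fx=2.3,fy=2.3),0,207,0,0,0)])
cv2.imwrite("pics/m1.png",o); print(o.shape)
E
```

```text
scene palette 1834
scene riser 2413
scene steriliser 3063
top palette None
top riser 1109
top steriliser 2351
scene 168 1794
top 157 1268
palette 1 (array([ 0.64214398, -0.14839676, -0.13963298,  0.05997968]), np.float64(0.03963264695191054))
pc 2 (array([ 0.64487967, -0.15293042, -0.14132313,  0.06880783]), np.float64(0.0684004515577688))
riser 2 (array([ 0.64104789, -0.1508835 , -0.12821685,  0.06322265]), np.float64(1.9356447844014473))
steriliser 2 (array([0.60268286, 0.14264685, 0.0726647 ]), np.float64(0.27260868876089284))
(437, 782, 3)
```

View pics/m1.png

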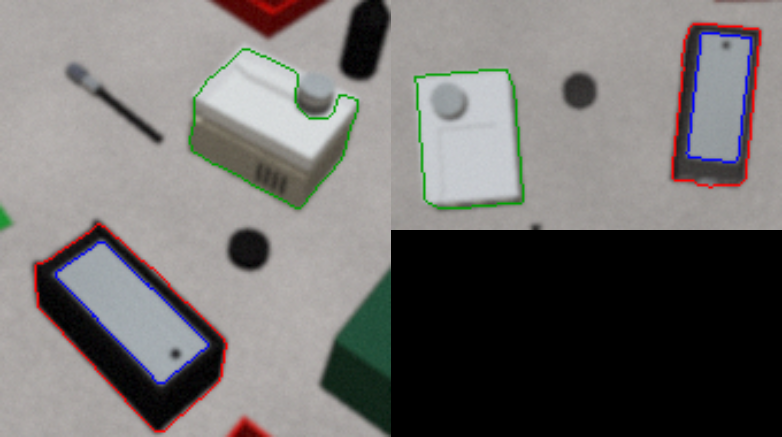

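The mask outlines follow the objects well. The riser mask leaves out the palette and the steriliser mask leaves out the tin, so I'll take convex hulls and refit.

```bash
python3 - <<'E'
from fit import *
import pickle
ps,M=pickle.load(open("d.pkl","rb"))
def hull(m):
    h=cv2.convexHull(np.argwhere(m)[:,::-1].astype(np.int32)); o=np.zeros(m.shape,np.uint8); cv2.fillConvexPoly(o,h,1); return o.astype(float)
res={}
def run(k,model,x0,step):
    for ns in (("scene","top"),("scene",),("top",)):
        vs=[(ps[n],hull(M[n,k])) for n in ns]; r=fit(vs,model,x0,step); print(k,ns,np.round(r[0],4),r[1])
run("riser",lambda v:boxpts(v[0],v[1],v[2],.18,.084,0,v[3]+.008),[.64,-.15,-.13,.063],[.01,.01,.05,.005])
run("steriliser",lambda v:boxpts(v[0],v[1],v[2],.15,.11,0,.091),[.6,.14,.07],[.01,.01,.05])
for n,(u,v) in {"scene":(272,286),"top":(321,133)}.items():
    g=cv2.cvtColor(ps[n]["color"],cv2.COLOR_RGB2GRAY); lab=cv2.connectedComponents((g>95).astype(np.uint8))[1]
    M[n,"pc"]=lab==lab[v-6,u]
for z in(.055,.06,.065,.07):
  for ns in(("scene",),("top",),("scene","top")):
    r=fit([(ps[n],hull(M[n,"pc"])) for n in ns],lambda v:boxpts(v[0],v[1],v[2],.15,.06,z,z+.003),[.64,-.15,-.13],[.01,.01,.05]); print(z,ns,np.round(r[0],4),r[1])
for n in("scene","top"):
    for b in ctrl.boxes_of(ctrl.snapshot(n),"compact"): print(n,onz(ps[n],np.array(b["xy"])*[512,384],.009),b["conf"])
    for b in ctrl.boxes_of(ctrl.snapshot(n),"tin")[:1]: print(n,"tin",onz(ps[n],np.array(b["xy"])*[512,384],.107),b["conf"])
print(onz(ps["top"],[(180+580-0-390)/1 if 0 else 180+(580-391)/2.3, 90+90/2.3],.018))
E
```

```text
riser ('scene', 'top') [ 0.6406 -0.1506 -0.1295  0.0658] 0.07157383215275559
riser ('scene',) [ 0.64   -0.1495 -0.1378  0.0623] 0.024029861063109146
riser ('top',) [ 0.6388 -0.1502 -0.1221  0.0739] 0.03192525332280564
steriliser ('scene', 'top') [0.6026 0.1431 0.07  ] 0.08081651506079776
steriliser ('scene',) [0.601  0.1458 0.078 ] 0.03699469218104153
steriliser ('top',) [0.6036 0.1427 0.0667] 0.026631302119625073
0.055 ('scene',) [ 0.6397 -0.1465 -0.1464] 0.04537996135449332
0.055 ('top',) [ 0.6487 -0.1545 -0.1358] 0.08644361833952911
0.055 ('scene', 'top') [ 0.6442 -0.1501 -0.1243] 0.31384689770834195
0.06 ('scene',) [ 0.6416 -0.1489 -0.142 ] 0.03697086804565661
0.06 ('top',) [ 0.6468 -0.1543 -0.1374] 0.07748669728114294
0.06 ('scene', 'top') [ 0.6432 -0.1509 -0.1364] 0.20335889406980628
0.065 ('scene',) [ 0.6431 -0.1516 -0.144 ] 0.030726345465488292
0.065 ('top',) [ 0.646  -0.1534 -0.1371] 0.07083023543990087
0.065 ('scene', 'top') [ 0.644  -0.1519 -0.1382] 0.12183932263322178
0.07 ('scene',) [ 0.6453 -0.1539 -0.1427] 0.02727992651018404
0.07 ('top',) [ 0.6447 -0.1525 -0.1368] 0.06465485822581821
0.07 ('scene', 'top') [ 0.645  -0.1535 -0.1439] 0.09537561572704985
scene [[0.66527179 0.01250686 0.009     ]] 0.57
scene tin [[0.63676607 0.15777913 0.107     ]] 0.85
top [[0.66649664 0.01614446 0.009     ]] 0.7
top tin [[0.63873947 0.15879775 0.107     ]] 0.68
[[0.66824826 0.00975101 0.018     ]]
```

>>> {"name": "send_rows", "arguments": {
  "deltas": [
    [[-0.728,0.354,0],0.318],
    [[-0.728,0.354,0],0.318],
    [[-0.728,0.354,0],0.318],
    [[-0.728,0.354,0],0.318],
    [[-0.728,0.354,0],0.318]
  ],
  "gripper": 0
}}

```text
clock: 2.32
tool_pos: [0.3788, -0.4833, 0.2923]
orientation: [-180.0, 0.0, 171.8]
force: [0.8, -0.2, -0.8]
opening: 0.0597
gripper_force: 0.0
```

>>> {"name": "send_rows", "arguments": {
  "deltas": [
    [[-0.319,0.448,0],0],
    [[-0.319,0.448,0],0],
    [[-0.319,0.448,0],0],
    [[-0.319,0.448,0],0],
    [[-0.319,0.448,0],0]
  ]
}}

```text
clock: 2.73
tool_pos: [0.5218, -0.3308, 0.2926]
orientation: [-180.0, 0.0, 172.3]
force: [0.4, -1.0, 0.1]
opening: 0.0266
gripper_force: 0.0
```

>>> {"name": "send_rows", "arguments": {
  "deltas": [
    [[-0.169,0.236,0],0],
    [[-0.169,0.236,0],0],
    [[-0.169,0.236,0],0],
    [[-0.169,0.236,0.0],0],
    [[-0.169,0.236,0.0],0]
  ]
}}

```text
clock: 3.15
tool_pos: [0.6647, -0.1792, 0.2925]
orientation: [-180.0, 0.0, 172.3]
force: [1.1, -1.5, -0.4]
opening: 0.0007
gripper_force: 0.0
```

>>> {"name": "send_rows", "arguments": {
  "deltas": [
    [[-0.017,0.024,0],0],
    [[-0.017,0.024,0.05],0],
    [[-0.017,0.024,0.1],0],
    [[-0.017,0.024,0.15],0],
    [[-0.017,0.024,0.16],0]
  ]
}}

```text
clock: 3.57
tool_pos: [0.6761, -0.163, 0.1567]
orientation: [180.0, -0.6, 172.2]
force: [-2.6, 0.1, -2.9]
opening: 0.0003
gripper_force: 0.0
```

```bash
python3 - <<'E'
from h import *
o=ctrl.get_obs(); print(o["tool_pos"],o["orientation"],o["force"],o["joint_pos"],o["clock"])
p=ctrl.snapshot("scene"); 
o=ctrl.get_obs(); print(o["tool_pos"],o["force"])
cv2.imwrite("pics/s2.png",cv2.resize(p["color"][200:340,200:360,::-1],None,fx=3.5,fy=3.5))
E
```

```text
[ 0.67607446 -0.16298308  0.1566647 ] [179.99009651  -0.60094548 172.23284193] [-2.57785925  0.10779255 -2.92295287] [   2.40142025   28.49250453   -5.33153599   -0.13849215  -56.76579473
 -100.09213158] 3.5667
[ 0.67684237 -0.1634128   0.15841018] [-1.11932852 -0.47418307 -1.19462737]
```

View pics/s2.png

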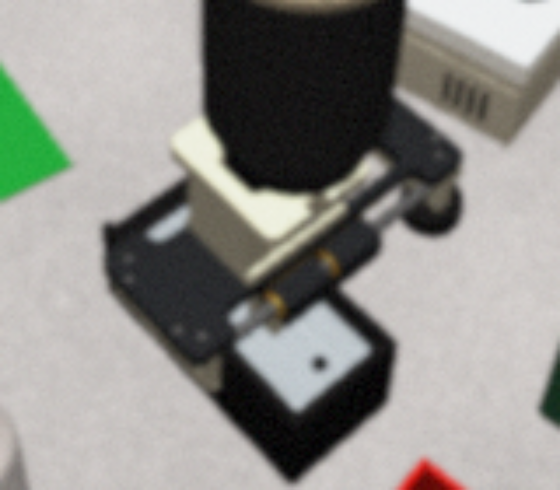

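The closed gripper hovers over the far half of the palette, clear of the lips, with the dot visible beyond the fingers. I'll let it settle.

>>> {"name": "send_rows", "arguments": {
  "deltas": [
    [[0,0,0],0],
    [[0,0,0],0],
    [[0,0,0],0],
    [[0,0,0],0],
    [[0,0,0],0]
  ]
}}

```text
clock: 4.03
tool_pos: [0.6804, -0.1639, 0.1663]
orientation: [180.0, 0.2, 172.3]
force: [-0.5, -0.0, 1.1]
opening: 0.0002
gripper_force: 0.0
```

>>> {"name": "send_rows", "arguments": {
  "deltas": [
    [[0,0.006,0.006],0],
    [[0,0.006,0.012],0],
    [[0,0.006,0.018],0],
    [[0,0.006,0.023],0],
    [[0,0.006,0.026],0]
  ]
}}

```text
clock: 4.45
tool_pos: [0.6799, -0.159, 0.1422]
orientation: [-180.0, -0.1, 172.3]
force: [-0.6, 0.4, -0.1]
opening: 0.0007
gripper_force: 0.0
```

>>> {"name": "send_rows", "arguments": {
  "deltas": [
    [[0,0,0.0005],0],
    [[0,0,0.001],0],
    [[0,0,0.0015],0],
    [[0,0,0.002],0],
    [[0,0,0.0025],0]
  ]
}}

```text
clock: 4.87
tool_pos: [0.6804, -0.1591, 0.1416]
orientation: [180.0, 0.0, 172.3]
force: [-0.0, -0.0, -1.3]
opening: 0.0007
gripper_force: 0.0
```

>>> {"name": "send_rows", "arguments": {
  "deltas": [
    [[0,0,0.0005],0],
    [[0,0,0.001],0],
    [[0,0,0.0015],0],
    [[0,0,0.002],0],
    [[0,0,0.0025],0]
  ]
}}

```text
clock: 5.28
tool_pos: [0.6803, -0.159, 0.1394]
orientation: [180.0, 0.0, 172.3]
force: [-0.2, -0.4, -0.4]
opening: 0.0005
gripper_force: 0.0
```

>>> {"name": "send_rows", "arguments": {
  "deltas": [
    [[0,0,0.0005],0],
    [[0,0,0.001],0],
    [[0,0,0.0015],0],
    [[0,0,0.002],0],
    [[0,0,0.0025],0]
  ]
}}

```text
clock: 5.7
tool_pos: [0.6803, -0.159, 0.1373]
orientation: [180.0, -0.0, 172.3]
force: [0.1, -0.7, 1.0]
opening: 0.0001
gripper_force: 0.0
```

>>> {"name": "send_rows", "arguments": {
  "deltas": [
    [[0,0,0.0005],0],
    [[0,0,0.001],0],
    [[0,0,0.0014],0],
    [[0,0,0.0017],0],
    [[0,0,0.002],0]
  ]
}}

```text
clock: 6.12
tool_pos: [0.6803, -0.159, 0.1358]
orientation: [180.0, 0.0, 172.3]
force: [0.5, -0.3, -0.3]
opening: 0.0003
gripper_force: 0.0
```

>>> {"name": "send_rows", "arguments": {
  "deltas": [
    [[0,0,0.0005],0],
    [[0,0,0.001],0],
    [[0,0,0.0014],0],
    [[0,0,0.0017],0],
    [[0,0,0.002],0]
  ]
}}

```text
clock: 6.53
tool_pos: [0.6803, -0.1591, 0.1344]
orientation: [-180.0, 0.0, 172.3]
force: [-0.9, 0.2, 3.1]
opening: 0.0003
gripper_force: 1.4
```

>>> {"name": "send_rows", "arguments": {
  "deltas": [
    [[0,0,0.0002],0],
    [[0,0,0.0003],0],
    [[0,0,0.0004],0],
    [[0,0,0.0004],0],
    [[0,0,0.0004],0]
  ]
}}

```text
clock: 6.95
tool_pos: [0.6804, -0.1591, 0.1343]
orientation: [-180.0, 0.0, 172.3]
force: [-1.4, 0.5, 5.4]
opening: 0.0005
gripper_force: 2.7
```

>>> {"name": "send_rows", "arguments": {
  "deltas": [
    [[0,0,0.0002],0],
    [[0.002,0,0.0002],0],
    [[0.005,0,0.0002],0],
    [[0.008,0,0.0002],0],
    [[0.012,0,0.0002],0]
  ]
}}

```text
clock: 7.37
tool_pos: [0.6715, -0.1578, 0.1343]
orientation: [-180.0, 0.1, 172.3]
force: [2.7, -0.0, 5.5]
opening: 0.0005
gripper_force: 2.6
```

>>> {"name": "send_rows", "arguments": {
  "deltas": [
    [[0.005,0,0],0],
    [[0.01,0,0],0],
    [[0.015,0,0],0],
    [[0.02,0,0],0],
    [[0.024,0,0],0]
  ]
}}

```text
clock: 7.78
tool_pos: [0.6521, -0.1552, 0.1343]
orientation: [180.0, 0.1, 172.3]
force: [1.3, -0.3, 5.6]
opening: 0.0001
gripper_force: 2.5
```

```bash
cat > pal.py <<'E'
from h import *
o=ctrl.get_obs(); print(o["clock"],o["tool_pos"],o["force"])
p=ctrl.snapshot("scene"); K=3.5
im=cv2.resize(p["color"][200:340,200:360,::-1],None,fx=K,fy=K,interpolation=cv2.INTER_CUBIC)
# grid: expected palette outlines for several edge-frame x
z=.0684; yaw=-.135; c,s=np.cos(yaw),np.sin(yaw)
import sys
cx,cy=.6431+.001,-.1525
for sl in map(float,sys.argv[2:]):
    q=np.array([[cx+c*(a-sl)-s*b,cy+s*(a-sl)+c*b,z] for a,b in((-.075,-.03),(-.075,.03),(.075,.03),(.075,-.03))])
    q=(proj(p,q)-[200,200]+.5)*K
    cv2.polylines(im,[q.astype(int)],True,(0,0,255) if sl==float(sys.argv[2]) else (0,200,255),1)
cv2.imwrite("pics/"+sys.argv[1],im)
E
python3 pal.py s3.png 0.029
```

```text
7.7833 [ 0.65209086 -0.15518057  0.13433909] [ 1.27762142 -0.29295081  5.57882447]
```

View pics/s3.png

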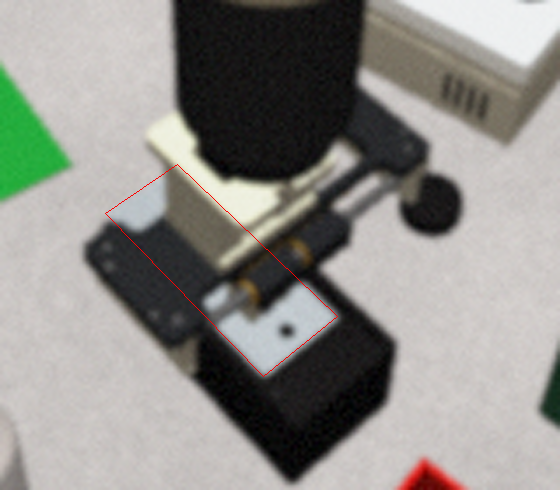

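The palette follows the finger: its outline matches the predicted 29 mm slide. The near end already shows beyond the gripper. I'll go the remaining 43 mm.

>>> {"name": "send_rows", "arguments": {
  "deltas": [
    [[0.005,0,0],0],
    [[0.011,0,0],0],
    [[0.017,0,0],0],
    [[0.023,0,0],0],
    [[0.029,0,0],0]
  ]
}}

```text
clock: 8.25
tool_pos: [0.6292, -0.1521, 0.1343]
orientation: [180.0, 0.1, 172.3]
force: [2.6, -0.7, 4.7]
opening: 0.0005
gripper_force: 2.8
```

>>> {"name": "send_rows", "arguments": {
  "deltas": [
    [[0.006,0,0],0],
    [[0.012,0,0],0],
    [[0.018,0,0],0],
    [[0.022,0,0],0],
    [[0.025,0,0],0]
  ]
}}

```text
clock: 8.67
tool_pos: [0.6093, -0.1494, 0.1343]
orientation: [180.0, 0.1, 172.3]
force: [1.9, 0.4, 6.0]
opening: 0.0004
gripper_force: 2.7
```

>>> {"name": "send_rows", "arguments": {
  "deltas": [
    [[0,0,-0.001],0],
    [[0,0,-0.004],0],
    [[0,0,-0.012],0],
    [[0,0,-0.03],0],
    [[0,0,-0.06],0]
  ]
}}

```text
clock: 9.08
tool_pos: [0.6073, -0.1493, 0.1797]
orientation: [-180.0, -0.3, 172.2]
force: [0.2, 0.8, 0.1]
opening: 0.0008
gripper_force: 0.0
```

>>> {"name": "send_rows", "arguments": {
  "deltas": [
    [[0.05,0,-0.03],0],
    [[0.1,0,-0.05],0],
    [[0.15,0,-0.07],0],
    [[0.2,0,-0.08],0],
    [[0.23,0,-0.08],0]
  ],
  "gripper": 1
}}

```text
clock: 9.5
tool_pos: [0.4243, -0.1246, 0.2472]
orientation: [180.0, 0.1, 172.3]
force: [0.1, 1.0, 0.1]
opening: 0.0287
gripper_force: 0.0
```

```bash
python3 pal.py s4.png 0.072; python3 - <<'E'
from fit import *
ps={n:ctrl.snapshot(n) for n in("scene","top")}
z=.0654
for n in ps:
    # expected centre
    u,v=np.round(proj(ps[n],[[.585,-.144,z+.003]])[0]).astype(int)
    print(n,u,v,[ (round(b["conf"],2),np.round(np.array(b["xy"])*[512,384])) for b in ctrl.boxes_of(ps[n],"palette")])
    c=[b for b in ctrl.cut_out(ps[n],"palette") if np.hypot(*(np.array(b["xy"])*[512,384]-[u,v]))<20]
    if c:
        m=c[0]["pixels"].astype(float); print(m.sum(),fit([(ps[n],m)],lambda w:boxpts(w[0],w[1],w[2],.15,.06,z,z+.003),[.573,-.1425,-.135],[.01,.01,.05]))
    g=cv2.cvtColor(ps[n]["color"],cv2.COLOR_RGB2GRAY)
i=ps["top"]["color"][90:230,260:380,::-1]; cv2.imwrite("pics/t4.png",cv2.resize(i,None,fx=3,fy=3))
a=cv2.imread("pics/s4.png"); b=cv2.resize(cv2.imread("pics/t4.png"),None,fx=490/420,fy=490/420); a=a[:,:380]
cv2.imwrite("pics/st4.png",np.hstack([a,b]))
E
```

```text
9.5 [ 0.42428872 -0.12464383  0.24718627] [0.06026257 0.9557783  0.10551563]
scene 253 266 [(0.8, array([248., 266.])), (0.69, array([116., 257.])), (0.56, array([197., 236.]))]
1594.0 (array([ 0.5744664 , -0.14195115, -0.14362117]), np.float64(0.046340443329150986))
top 320 154 [(0.92, array([384., 263.])), (0.79, array([318., 156.])), (0.61, array([310., 252.]))]
1160.0 (array([ 0.57558819, -0.14503803, -0.1422198 ]), np.float64(0.09703515889114267))
```

View pics/st4.png

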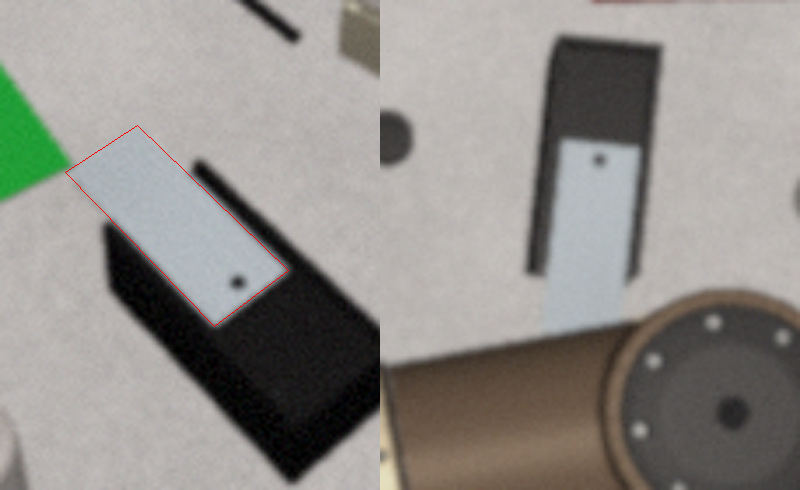

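The palette now overhangs by about 51 mm and lies flat and straight, matching the red prediction. Next is the grasp approach.

>>> {"name": "send_rows", "arguments": {
  "deltas": [
    [[-0.04,0.001,0],0.004],
    [[-0.08,0.002,0.01],0.004],
    [[-0.11,0.003,0.03],0.004],
    [[-0.122,0.003,0.045],0.004],
    [[-0.126,0.003,0.055],0.004]
  ],
  "gripper": 1
}}

```text
clock: 10.27
tool_pos: [0.5285, -0.1361, 0.1988]
orientation: [-179.9, -0.2, 171.9]
force: [0.3, 0.1, -0.9]
opening: 0.0857
gripper_force: 0.0
```

>>> {"name": "send_rows", "arguments": {
  "deltas": [
    [[0,0,0],0],
    [[0,0,0],0],
    [[0,0,0],0],
    [[0,0,0],0],
    [[0,0,0],0]
  ]
}}

```text
clock: 10.68
tool_pos: [0.5267, -0.1358, 0.2028]
orientation: [180.0, 0.1, 171.9]
force: [0.3, -0.7, 0.7]
opening: 0.0875
gripper_force: 0.0
```

>>> {"name": "send_rows", "arguments": {
  "deltas": [
    [[0.001,0,0.02],0],
    [[0.002,0,0.05],0],
    [[0.002,0,0.08],0],
    [[0.002,0,0.1],0],
    [[0.002,0,0.111],0]
  ]
}}

```text
clock: 11.1
tool_pos: [0.5242, -0.1355, 0.1118]
orientation: [-180.0, -0.1, 171.9]
force: [-0.5, -0.2, 0.5]
opening: 0.0875
gripper_force: 0.0
```

>>> {"name": "send_rows", "arguments": {
  "deltas": [
    [[0,0,0],0],
    [[0,0,0],0],
    [[0,0,0],0],
    [[0,0,0],0],
    [[0,0,0],0]
  ]
}}

```text
clock: 11.52
tool_pos: [0.5258, -0.1355, 0.114]
orientation: [180.0, 0.1, 171.9]
force: [0.4, 0.0, 0.3]
opening: 0.0876
gripper_force: 0.0
```

>>> {"name": "send_rows", "arguments": {
  "deltas": [
    [[0,0,0],0],
    [[0,0,0],0],
    [[0,0,0],0],
    [[0,0,0],0],
    [[0,0,0],0]
  ],
  "gripper": 0.6
}}

```text
clock: 11.93
tool_pos: [0.5252, -0.1356, 0.1129]
orientation: [-180.0, -0.0, 171.9]
force: [0.3, -0.6, 0.2]
opening: 0.0594
gripper_force: 6.9
```

>>> {"name": "send_rows", "arguments": {
  "deltas": [
    [[0,0,0],0],
    [[0,0,0],0],
    [[0,0,0],0],
    [[0,0,0],0],
    [[0,0,0],0]
  ]
}}

```text
clock: 12.35
tool_pos: [0.5252, -0.1356, 0.1129]
orientation: [-180.0, -0.0, 171.9]
force: [-1.6, -0.2, -0.6]
opening: 0.059
gripper_force: 30.0
```

>>> {"name": "send_rows", "arguments": {
  "deltas": [
    [[0,0,-0.003],0],
    [[0,0,-0.01],0],
    [[0,0,-0.02],0],
    [[0,0,-0.033],0],
    [[0,0,-0.045],0]
  ],
  "gripper": 0.5
}}

```text
clock: 12.77
tool_pos: [0.5254, -0.1356, 0.1503]
orientation: [180.0, 0.0, 171.9]
force: [-0.4, 0.8, -0.8]
opening: 0.059
gripper_force: 30.0
```

>>> {"name": "send_rows", "arguments": {
  "deltas": [
    [[0,0,-0.01],0],
    [[0,0,-0.02],0],
    [[0,0,-0.03],0],
    [[0,0,-0.04],0],
    [[0,0,-0.045],0]
  ]
}}

```text
clock: 13.18
tool_pos: [0.5256, -0.1356, 0.1864]
orientation: [180.0, 0.1, 171.9]
force: [0.4, -0.2, -0.3]
opening: 0.0587
gripper_force: 30.0
```

```bash
python3 - <<'E'
from h import *
p=ctrl.snapshot("scene"); o=ctrl.get_obs(); print(o["tool_pos"],o["orientation"],o["force"],o["moment"])
c,s=np.cos(-.141),np.sin(-.141)
def quad(zg):  # level palette
    g=o["tool_pos"]; cx,cy=g[0]+.05*c,g[1]+.05*s
    return np.array([[cx+c*a-s*b,cy+s*a+c*b,zg] for a,b in((-.075,-.03),(-.075,.03),(.075,.03),(.075,-.03))])
K=4; im=cv2.resize(p["color"][190:320,180:320,::-1],None,fx=K,fy=K,interpolation=cv2.INTER_CUBIC)
q=(proj(p,quad(o["tool_pos"][2]-.0445))-[180,190]+.5)*K
cv2.polylines(im,[q.astype(int)],True,(0,0,255),1); cv2.imwrite("pics/s5.png",im)
E
```

```text
[ 0.52583202 -0.13562567  0.1866141 ] [1.79986779e+02 1.18302440e-01 1.71933808e+02] [ 0.31438043 -0.16559107  0.20414628] [-0.04603772  0.02043798  0.04401921]
```

View pics/s5.png

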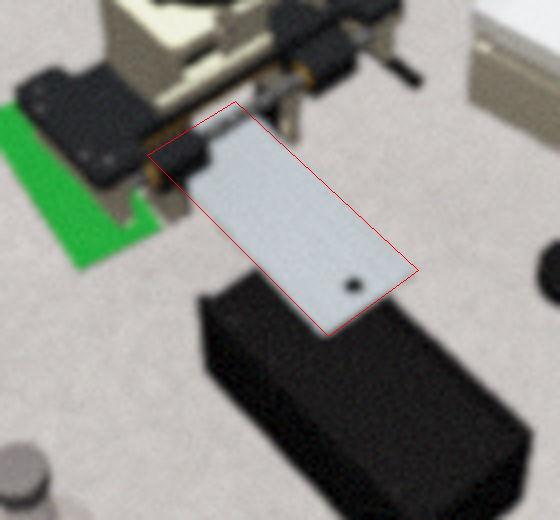

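The palette is held level: the far end and dot line up with the red prediction for a level plate. Before inserting it I'll refine the steriliser pose.

```bash
python3 - <<'E'
from fit import *
def hull(m):
    h=cv2.convexHull(np.argwhere(m)[:,::-1].astype(np.int32)); o=np.zeros(m.shape,np.uint8); cv2.fillConvexPoly(o,h,1); return o.astype(float)
V={}
mod=lambda v:boxpts(v[0],v[1],v[2],.15,.11,0,.091)
fits={}
for n,at in(("scene",(332,205)),("top",(212,152))):
    rs=[];A=[]
    for k in range(3):
        p=ctrl.snapshot(n); m=pick(p,"steriliser",at)
        if m is None: continue
        A.append(p["color"].astype(float)); rs.append(fit([(p,hull(m))],mod,[.602,.143,.07],[.01,.01,.05])[0])
    print(n,np.round(rs,4)); V[n]=(p,np.mean(A,0).astype(np.uint8))
ims=[]
for n,(u0,v0,w,h,K) in {"scene":(290,160,90,90,4.4),"top":(185,110,60,90,4.4)}.items():
    p,a=V[n]; im=cv2.resize(a[v0:v0+h,u0:u0+w,::-1],None,fx=K,fy=K,interpolation=cv2.INTER_CUBIC)
    X=boxpts(.602,.1445,.07,.15,.11,0,.091)
    q=(proj(p,X)-[u0,v0]+.5)*K
    for i in range(8):
        for j in range(i):
            if bin(i^j).count("1")==1: cv2.line(im,tuple(q[i].astype(int)),tuple(q[j].astype(int)),(0,0,255),1)
    ims.append(im)
cv2.imwrite("pics/s6.png",np.hstack(ims))
E
```

```text
scene [[0.6011 0.1468 0.0542]
 [0.6007 0.1463 0.0657]
 [0.6023 0.1453 0.0459]]
top [[0.6265 0.1273 0.5183]
 [0.6289 0.1276 0.5675]]
```

View pics/s6.png

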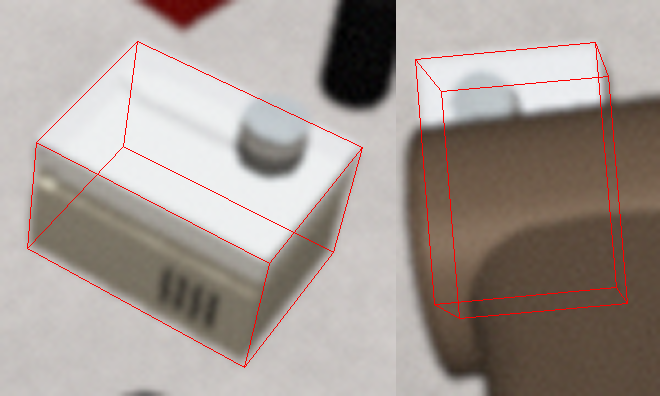

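>>> {"name": "send_rows", "arguments": {
  "deltas": [
    [[0.01,0.015,0],0],
    [[0.03,0.04,0],0],
    [[0.05,0.07,0],0],
    [[0.07,0.1,0],0],
    [[0.09,0.13,0],0]
  ]
}}

```text
clock: 14.25
tool_pos: [0.4679, -0.0217, 0.1848]
orientation: [-180.0, 0.0, 171.9]
force: [1.2, 0.6, -0.4]
opening: 0.059
gripper_force: 30.0
```

>>> {"name": "send_rows", "arguments": {
  "deltas": [
    [[0.02,0.03,0],0],
    [[0.04,0.06,0],0],
    [[0.06,0.09,0],0],
    [[0.08,0.12,0],0],
    [[0.1,0.14,0],0]
  ]
}}

```text
clock: 14.67
tool_pos: [0.4048, 0.1014, 0.1852]
orientation: [180.0, 0.1, 172.0]
force: [0.2, 0.4, -0.8]
opening: 0.0591
gripper_force: 30.0
```

>>> {"name": "send_rows", "arguments": {
  "deltas": [
    [[0.015,0.018,0],-0.02],
    [[0.022,0.029,0],-0.06],
    [[0.0275,0.035,0],-0.1],
    [[0.0275,0.035,0],-0.1325],
    [[0.0275,0.035,0],-0.1325]
  ]
}}

```text
clock: 15.08
tool_pos: [0.3871, 0.1309, 0.1851]
orientation: [180.0, 0.0, -175.9]
force: [-0.6, 0.1, -0.5]
opening: 0.059
gripper_force: 30.0
```

>>> {"name": "send_rows", "arguments": {
  "deltas": [
    [[0,0,0],0],
    [[0,0,0],0],
    [[0,0,0],0],
    [[0,0,0],0],
    [[0,0,0],0]
  ]
}}

```text
clock: 15.5
tool_pos: [0.3873, 0.1302, 0.1849]
orientation: [-180.0, -0.0, -176.2]
force: [-0.1, -0.3, -1.3]
opening: 0.0589
gripper_force: 30.0
```

>>> {"name": "send_rows", "arguments": {
  "deltas": [
    [[0,0,0.015],0],
    [[0,0,0.04],0],
    [[0,0,0.065],0],
    [[0,0,0.082],0],
    [[0,0,0.0918],0]
  ]
}}

```text
clock: 15.92
tool_pos: [0.3867, 0.1298, 0.11]
orientation: [-179.9, -0.1, -176.2]
force: [0.2, 0.1, -0.8]
opening: 0.059
gripper_force: 30.0
```

>>> {"name": "send_rows", "arguments": {
  "deltas": [
    [[0,0,0],0],
    [[0,0,0],0],
    [[0,0,0],0],
    [[0,0,0],0],
    [[0,0,0],0]
  ]
}}

```text
clock: 16.33
tool_pos: [0.3876, 0.1308, 0.1122]
orientation: [179.9, 0.1, -176.2]
force: [1.3, 0.6, -1.6]
opening: 0.0589
gripper_force: 30.0
```

```bash
python3 - <<'E'
from h import *
p=ctrl.snapshot("scene"); t=ctrl.snapshot("top"); o=ctrl.get_obs(); g=o["tool_pos"]; print(g,o["orientation"])
def wire(p,im,u0,v0,K):
    y=np.radians(o["orientation"][2]+180)-.0012*0; c,s=np.cos(y),np.sin(y)
    Q=np.array([[g[0]+c*a-s*b,g[1]+s*a+c*b,g[2]-.0445] for a,b in((-.025,-.03),(-.025,.03),(.125,.03),(.125,-.03))])
    c,s=np.cos(.067),np.sin(.067); F=lambda a,b,z:[.602+c*a-s*b,.1447+s*a+c*b,z]
    R=np.array([F(-.075,-.055,.091),F(-.075,.055,.091),F(.075,.055,.091),F(.075,-.055,.091)])
    S=np.array([F(-.075,-.035,.06),F(-.075,.035,.06),F(-.075,.035,.071),F(-.075,-.035,.071)])
    for X,col in((Q,(0,0,255)),(R,(0,160,0)),(S,(255,0,0))):
        q=(proj(p,X)-[u0,v0]+.5)*K; cv2.polylines(im,[q.astype(int)],True,col,1)
    return im
f=lambda p,u0,v0,w,h,K:wire(p,cv2.resize(p["color"][v0:v0+h,u0:u0+w,::-1],None,fx=K,fy=K,interpolation=cv2.INTER_CUBIC),u0,v0,K)
cv2.imwrite("pics/s7.png",np.hstack([f(p,250,140,120,140,4),f(t,175,110,75,140,4)]))
E
```

```text
[0.38745886 0.13064986 0.11198234] [ 1.79952936e+02  5.35806219e-02 -1.76151912e+02]
```

View pics/s7.png

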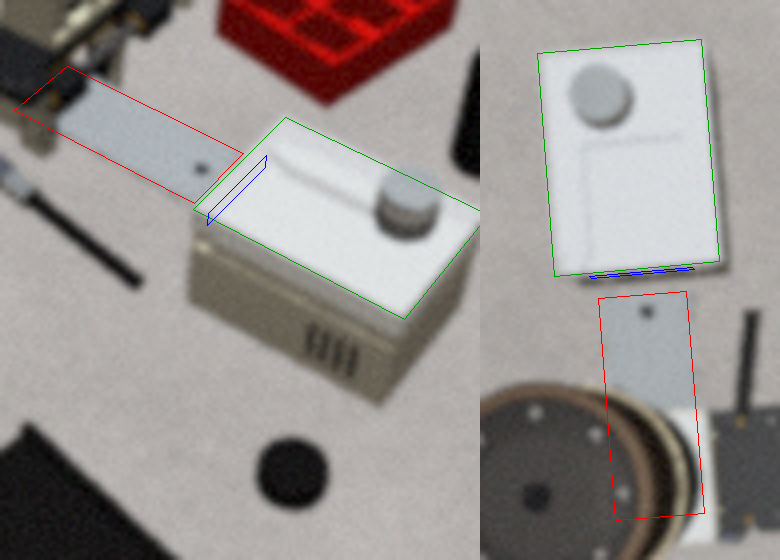

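The palette sits square to the mouth about 15 mm in front of it: in the top view the plate (600–687) is centred on the slot (590–693). I'll insert it in stages.

>>> {"name": "send_rows", "arguments": {
  "deltas": [
    [[-0.006,0,0],0],
    [[-0.014,0,0],0],
    [[-0.022,0,0],0],
    [[-0.03,0,0],0],
    [[-0.037,0,0],0]
  ]
}}

```text
clock: 16.85
tool_pos: [0.4178, 0.1325, 0.1114]
orientation: [-180.0, 0.0, -176.2]
force: [-0.5, 0.2, -1.0]
opening: 0.0591
gripper_force: 30.0
```

>>> {"name": "send_rows", "arguments": {
  "deltas": [
    [[-0.006,0,0],0],
    [[-0.012,0,0],0],
    [[-0.018,0,0],0],
    [[-0.024,0,0],0],
    [[-0.03,0,0],0]
  ]
}}

```text
clock: 17.27
tool_pos: [0.4412, 0.134, 0.1114]
orientation: [-180.0, -0.0, -176.2]
force: [-0.2, 0.3, -0.7]
opening: 0.059
gripper_force: 30.0
```

>>> {"name": "send_rows", "arguments": {
  "deltas": [
    [[-0.008,0,0],0],
    [[-0.017,0,0],0],
    [[-0.026,0,0],0],
    [[-0.035,0,0],0],
    [[-0.042,0,0],0]
  ]
}}

```text
clock: 17.68
tool_pos: [0.4753, 0.1364, 0.1114]
orientation: [180.0, 0.0, -176.2]
force: [0.1, 0.6, -0.6]
opening: 0.0589
gripper_force: 30.0
```

>>> {"name": "send_rows", "arguments": {
  "deltas": [
    [[-0.001,0,0.001],0],
    [[-0.002,0,0.002],0],
    [[-0.003,0,0.0025],0],
    [[-0.0035,0,0.0025],0],
    [[-0.004,0,0.0025],0]
  ]
}}

```text
clock: 18.1
tool_pos: [0.4772, 0.1364, 0.1094]
orientation: [-180.0, -0.0, -176.2]
force: [0.2, 0.3, -0.3]
opening: 0.0587
gripper_force: 30.0
```

>>> {"name": "send_rows", "arguments": {
  "deltas": [
    [[-0.002,0,0],0],
    [[-0.004,0,0],0],
    [[-0.006,0,0],0],
    [[-0.0075,0,0],0],
    [[-0.0085,0,0],0]
  ]
}}

```text
clock: 18.52
tool_pos: [0.4845, 0.137, 0.1095]
orientation: [180.0, 0.0, -176.2]
force: [-0.8, -0.1, -0.9]
opening: 0.059
gripper_force: 30.0
```

>>> {"name": "send_rows", "arguments": {
  "deltas": [
    [[-0.0007,0,0],0],
    [[-0.0014,0,0],0],
    [[-0.0021,0,0],0],
    [[-0.0028,0,0],0],
    [[-0.0035,0,0],0]
  ]
}}

```text
clock: 18.93
tool_pos: [0.487, 0.1371, 0.1095]
orientation: [-180.0, -0.0, -176.2]
force: [-0.2, -0.1, -0.7]
opening: 0.0591
gripper_force: 30.0
```

>>> {"name": "send_rows", "arguments": {
  "deltas": [
    [[-0.0007,0,0],0],
    [[-0.0014,0,0],0],
    [[-0.0021,0,0],0],
    [[-0.0028,0,0],0],
    [[-0.003,0,0],0]
  ]
}}

```text
clock: 19.35
tool_pos: [0.4895, 0.1373, 0.1095]
orientation: [180.0, 0.0, -176.2]
force: [0.6, -0.5, -0.7]
opening: 0.0587
gripper_force: 30.0
```

>>> {"name": "send_rows", "arguments": {
  "deltas": [
    [[-0.0005,0,0],0],
    [[-0.001,0,0],0],
    [[-0.0014,0,0],0],
    [[-0.0017,0,0],0],
    [[-0.002,0,0],0]
  ]
}}

```text
clock: 19.77
tool_pos: [0.491, 0.1374, 0.1095]
orientation: [-180.0, -0.0, -176.2]
force: [0.6, -0.7, -0.5]
opening: 0.0586
gripper_force: 30.0
```

>>> {"name": "send_rows", "arguments": {
  "deltas": [
    [[-0.0005,0,0],0],
    [[-0.001,0,0],0],
    [[-0.0014,0,0],0],
    [[-0.0017,0,0],0],
    [[-0.002,0,0],0]
  ]
}}

```text
clock: 20.18
tool_pos: [0.4916, 0.1371, 0.109]
orientation: [-180.0, -0.1, -176.2]
force: [-6.0, 0.4, -0.7]
opening: 0.0592
gripper_force: 29.9
```

>>> {"name": "send_rows", "arguments": {
  "deltas": [
    [[0.0003,0,0.0003],0],
    [[0.0003,0,0.0007],0],
    [[0.0003,0,0.001],0],
    [[0.0003,0,0.0012],0],
    [[0.0003,0,0.0014],0]
  ]
}}

```text
clock: 20.6
tool_pos: [0.4916, 0.1371, 0.108]
orientation: [-180.0, -0.1, -176.2]
force: [-5.4, 0.0, -0.6]
opening: 0.0586
gripper_force: 29.9
```

>>> {"name": "send_rows", "arguments": {
  "deltas": [
    [[0,0,0.0003],0],
    [[0,0,0.0006],0],
    [[0,0,0.0009],0],
    [[0,0,0.0012],0],
    [[0,0,0.0012],0]
  ]
}}

```text
clock: 21.02
tool_pos: [0.4916, 0.1371, 0.1072]
orientation: [-180.0, -0.1, -176.2]
force: [-5.3, 0.6, 2.1]
opening: 0.0588
gripper_force: 29.9
```

The plate is on the floor and against the stop. Releasing.

>>> {"name": "send_rows", "arguments": {
  "deltas": [
    [[0,0,0],0],
    [[0,0,0],0],
    [[0,0,0],0],
    [[0,0,0],0],
    [[0,0,0],0]
  ],
  "gripper": 1
}}

```text
clock: 21.43
tool_pos: [0.4928, 0.1377, 0.1076]
orientation: [180.0, 0.0, -176.2]
force: [0.2, 0.7, 0.1]
opening: 0.0846
gripper_force: 0.0
```

>>> {"name": "send_rows", "arguments": {
  "deltas": [
    [[0,0,0],0],
    [[0,0,0],0],
    [[0,0,0],0],
    [[0,0,0],0],
    [[0,0,0],0]
  ]
}}

```text
clock: 21.85
tool_pos: [0.4924, 0.1375, 0.1074]
orientation: [180.0, 0.0, -176.2]
force: [0.4, -0.5, 0.0]
opening: 0.0876
gripper_force: 0.0
```

>>> {"name": "send_rows", "arguments": {
  "deltas": [
    [[0,0,-0.01],0],
    [[0,0,-0.03],0],
    [[0,0,-0.06],0],
    [[0,0,-0.1],0],
    [[0,0,-0.14],0]
  ]
}}

```text
clock: 22.27
tool_pos: [0.4919, 0.1371, 0.2208]
orientation: [-180.0, -0.1, -176.1]
force: [1.9, 1.1, -0.1]
opening: 0.0874
gripper_force: 0.0
```

>>> {"name": "send_rows", "arguments": {
  "deltas": [
    [[0,0.03,-0.03],0],
    [[0,0.07,-0.06],0],
    [[0,-0.02,-0.08],0],
    [[0,-0.07,-0.1],0],
    [[0,-0.12,-0.1],0]
  ]
}}

```text
clock: 22.68
tool_pos: [0.4968, 0.0728, 0.2975]
orientation: [180.0, 0.2, -175.9]
force: [1.2, -0.4, 0.4]
opening: 0.0877
gripper_force: 0.0
```

>>> {"name": "send_rows", "arguments": {
  "deltas": [
    [[0,-0.05,0],0],
    [[0,-0.1,0],0],
    [[0,-0.15,0],0],
    [[0,-0.2,0],0],
    [[0,-0.2,0],0]
  ]
}}

```text
clock: 23.1
tool_pos: [0.5069, -0.0928, 0.2957]
orientation: [-179.9, -0.0, -176.4]
force: [-0.1, 0.8, 0.7]
opening: 0.0878
gripper_force: 0.0
```

```bash
python3 - <<'E'
from fit import *
o=ctrl.get_obs(); print(o["tool_pos"],o["force"])
K=4; ims=[]
for n,(u0,v0,w,h) in {"scene":(260,140,115,120),"top":(175,110,80,120)}.items():
    p=ctrl.snapshot(n); im=cv2.resize(p["color"][v0:v0+h,u0:u0+w,::-1],None,fx=K,fy=K,interpolation=cv2.INTER_CUBIC)
    y=np.radians(3.84); c,s=np.cos(y),np.sin(y)
    Q=np.array([[.4916+c*a-s*b,.1371+s*a+c*b,.063] for a,b in((-.025,-.03),(-.025,.03),(.035,.03),(.035,-.03))])
    q=(proj(p,Q)-[u0,v0]+.5)*K; cv2.polylines(im,[q.astype(int)],True,(0,0,255),1); ims.append(im)
cv2.imwrite("pics/s8.png",np.hstack(ims))
E
```

```text
[ 0.50692796 -0.09284411  0.29567347] [-0.12528998  0.77971581  0.6507918 ]
```

View pics/s8.png

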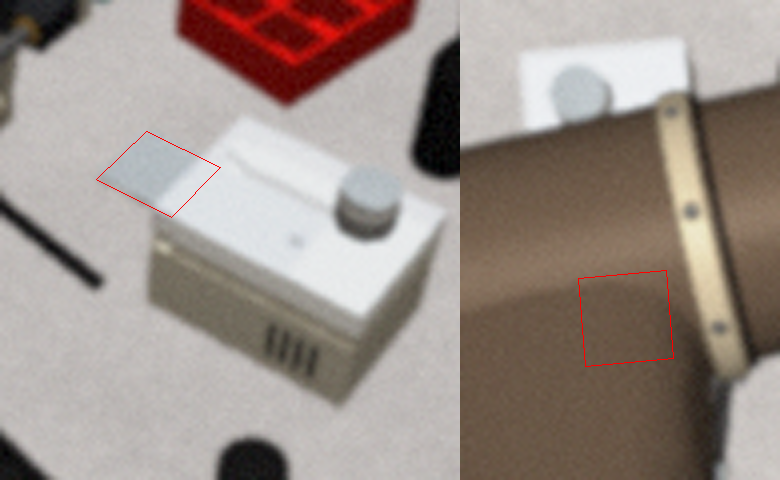

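The palette lies in the slot. Its protruding end matches the 60 mm prediction, its dot shows through the clear roof at (297,240), and the tin and compact have not moved.

```bash
python3 -c "
from plant import ctrl
print(ctrl.close_job())"
```

```text
the job is handed in; nothing more can be done
None
```

I slid the palette out to about 51 mm of overhang, lifted it off level, pushed it home against the steriliser's stop (about 6 N) and let go; the last picture shows it home with the nearby objects in place, and the job is handed in with no verdict returned.

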